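# Clear the capo and set the pedal up in its bay on the sloped riser

### The job

First squeeze the capo off the front lip of the sloped pedal riser and clip it upright, gripping, over the top edge of the tall board across the middle of the bamboo organiser. Then stand the loose black pedal on the riser in the free bay between the two pedals there: on both rails with their slope, square, footswitch to the front, just behind the lip and touching neither neighbour. Set it down without dropping it, and do not shift the neighbours, the wah pedal, the dish or the harmonica.

Things in the scene. Friction and masses are not known exactly. Their poses are not given: they have to be found in the camera images.
- pedal: the loose black effects pedal, a box 100 mm long (x), 50 wide (y), 40 high, two knobs (11 mm tall) on top at its +x end, one footswitch at its -x end, about 300 g; origin at the centre of its underside, z up out of its top; starts flat on the sideboard (z = 0) at any yaw within about 1.3 rad
- pedal_switch (a point): the foot of that pedal's footswitch, 30 mm from the pedal's middle towards -x, on its top face
- riser: fixed aluminium pedal riser, origin on the sideboard under its middle, z up, -x is its low front. Two rails, 18 mm wide and 360 long, run along y; their tops share one plane that rises towards +x at 15 degrees (0.262 rad). Rail centre lines lie 32 mm before and behind the middle along the slope; feet and end cheeks at y = +-177 mm
- rail_mid (a point): middle of the plane of the rail tops, between the rails, 52 mm above the riser's origin; axes level, as the riser's. The underside centre of a pedal in its place lies at about this x and z (any y along the rails)
- lip_top (a point): middle of the top edge of the riser's front lip, an upright plate along y, 6 mm thick, 360 long; 69 mm before the riser's origin (-x), 60 mm above the sideboard; axes as the riser's
- left_pedal: grey pedal already on the riser, on its +y side, 98 mm long, 70 wide, 48 high, lying with the slope; it can slide along the rails but must not be shifted; origin level with the riser's origin, at the y of the pedal's middle
- right_pedal: pale grey pedal with two footswitches already on the riser, on its -y side, same size; origin likewise
- left_inner (a point): on the side of the left pedal that faces the bay (y of that face, 35 mm from that pedal's middle), 70 mm above the sideboard; axes as the riser's
- right_inner (a point): on the side of the right pedal that faces the bay, likewise; the bay between both is 100 to 180 mm wide
- capo: chrome spring capo, 100 mm long, 20 wide (y), built like a clothes peg: jaws down, handles up, clipped at first over the riser's lip in the bay, upright. Origin on the pivot (8 mm rod), 20 mm above the lip's edge at first. The body is the -x lever, which leans 0.22 rad when squeezed. Jaws close along x and reach 45 mm below the pivot; an edge can enter to 4 mm below the origin
- capo_grip (a point): between the capo's handles at the height to grip, 37 mm above the pivot. Handles reach 16 to 54 mm above the pivot, 36 to 55 mm wide over all, widest at the top. Squeezing them along x with 15 to 30 N opens the jaws fully, against a stop: handles then parallel, 30 mm over all, jaw gap 26 mm at the tips and 11 mm at 12 mm below the pivot
- organiser: fixed two-tier bamboo organiser, 150 mm (x) by 190 (y), drawer in its lower tier on the -x side, open tray on top with its floor 85 mm and its rim 105 mm above the sideboard; origin under its middle
- board_top (a point): middle of the top edge of the organiser's tall middle board, which is 8 mm thick (x), 178 mm long (y); 140 mm above the sideboard, 55 mm above the tray floor; axes as the organiser's
- harmonica: harmonica, 100 x 26 x 20 mm, lying in the front half of the organiser's tray; leave alone
- wah: aluminium wah pedal with a rocking treadle, 250 mm (x) by 100 by 75 high, on the sideboard; leave alone; origin at the centre of its underside
- dish: white ceramic dish, 104 mm across, 30 high, on the sideboard; leave alone; origin at the centre of its underside
There are look-alikes about, which are no part of the job. Leave any orange look-alike of the capo alone.

How it is judged:
On the way, in this order (a step that is already met when the one before it is completed fails the run):
1. the capo is clipped over the organiser's middle board and let go (x of capo in the frame of board_top between -0.01 and 0.01 m and y of capo in the frame of board_top between -0.08 and 0.08 m and z of capo in the frame of board_top between 0.002 and 0.035 m and angle between capo's own z axis and vertical below 0.3 rad and angle between the x axis of capo and the x axis of organiser, either way round below 0.3 rad and contact force between capo and organiser above 2 N and contact force between the fingers and capo below 0.1 N), for 0.2 s.
2. the pedal stands on the riser in the bay and is let go (x of pedal in the frame of riser between -0.013 and 0.016 m and z of pedal in the frame of riser between 0.045 and 0.062 m and angle between pedal's own z axis and vertical between 0.21 and 0.315 rad and angle between the y axis of pedal and the y axis of riser, either way round below 0.15 rad and x of pedal_switch in the frame of riser below -0.015 m and y of pedal in the frame of left_inner below -0.026 m and y of pedal in the frame of right_inner above 0.026 m and contact force between pedal and riser above 1 N and contact force between pedal and left_pedal below 0.1 N and contact force between pedal and right_pedal below 0.1 N and contact force between the fingers and pedal below 0.1 N), for 0.2 s.
At the end, for the whole second after the job is handed in: Capo astride the board edge, upright and square within 0.3 rad, pivot 2-35 mm above it, gripping over 2 N. Pedal on both rails (tilt 0.21-0.315 rad), square within 0.15 rad, footswitch in front, middle -13 to +16 mm from the riser middle in x, touching no neighbour. Both released, at rest (all of step 1 and all of step 2 and linear speed of each of capo, pedal below 0.02 m/s and angular speed of pedal below 0.1 rad/s).
It fails at once if a neighbouring pedal is shifted over 8 mm (distance of any of left_inner, right_inner from where it was at the start of the episode above 0.008 m).
It fails at once if the wah pedal, the dish or the harmonica is moved over 20 mm (distance of any of wah, dish, harmonica from where it was at the start of the episode above 0.02 m).
It fails at once if the pedal is dropped (faster than 0.45 m/s, out of the fingers) (contact force between the fingers and pedal below 0.05 N and linear speed of pedal above 0.45 m/s).
It also fails if it takes over 58 s, if anything falls off the work surface, if the arm or the gripper's body presses on something with over 40 N, if the wrist force passes 120 N, or if a joint passes its speed limit or range.

### The arm

A 6-joint arm with a two-finger parallel gripper is mounted at the origin on the work surface. World frame = base frame: x ahead of the robot, y to its left, z up, the work surface at z = 0. Lengths are in m, angles in rad, forces in N, time in s.
With the tool pointing down it reaches from about 0.275 to 0.85 m from the base axis. Payload 19 kg.
Tool frame: the origin (TCP) lies midway between the tips of the shut fingers; the grasp point (between the pads) lies r.tcp_to_grasp behind it (r.tcp_to_grasp is the distance from the TCP to the grasp point, in m); z points along the fingers, y is the line along which they close (so a half turn about z gives the same grasp; the last joint's range is limited). The gripper opens to 85 mm and grips with 20 to 120 N. Pads are 22 mm wide; open, the fingers measure 114 mm over their backs; the gripper's body (76 mm by 85 mm) begins 54 mm behind the grasp point. The pads swing forward as they close: fully open they stand 13 mm farther back than shut.
Start: joints at [1.192, 0.15, 1.437, -0, 1.554, -0.134], TCP at [0.139, 0.558, 0.231] pointing down, gripper open.
Joint ranges: [-2.8, 2.8], [-0.68, 2.1], [0.12, 2.68], [-1.39, 4.53], [0.16, 2.79], [-2.81, 2.81]. Speed limits (rad/s): [1.89, 1.89, 2.22, 3.01, 3.01, 3.01].

### API

Orientations are given as a rotation vector (axis times angle).
In Python, from rig import r gives the robot as it stands. The module is installed in compiled form; this text tells all that it offers.
- The arm moves only by the shell command python3 -m inch 'ROWS'. ROWS is JSON, a list of rows, each an object of numbers: "dx", "dy", "dz": the shift along the tool's x, y, z each as a share of 1000 mm, from -1 to 1; "rx", "ry", "rz": the turn, a rotation vector about the tool's x, y, z each as a share of 60 degrees, from -1 to 1; "fingers": the opening, from 0 (shut) to 1 (fully open). A call has 1 to 8 rows; each row is the pose to reach, as a shift and turn from the pose commanded when the call began, along the tool's axes at that moment; what a row does not reach only later rows make up. A row lasts 1/12 s, in which the tool goes at most 41.7 mm and 7.16 degrees, less where a joint would pass 70% of its speed; a pose out of reach is approached as far as the arm can. A call with a number of a shift or a turn outside -1 to 1 is refused whole. A call with a gripper value outside its range is refused whole. The fingers move at their own pace and stop on an object; the grip force is fixed at half the most. Time passes only in rows, so rows that repeat a pose let the fingers close. It gives the time, the measured TCP pose, the force, the opening and the grip force at its end, in the units of the state.
- r.state(): the state, without advancing time (a new reading comes with each control period).
- r.camera(name): name is "scene" or "top" or "wrist"; returns the picture (400x640x3 uint8, red, green, blue); there is no depth.
- r.camera_model(name): a dict with "mtx" (3x3 intrinsics, pixels), "dist" ([k1, k2, p1, p2, k3] as OpenCV has them; the pictures are not rectified), "R" (3x3) and "t" (3): a world point X has camera coordinates R X + t; the wrist camera has in their place "hand_eye" (4x4, takes a point from camera to tool coordinates, whose origin is the TCP and whose axes are the flange's). Camera axes: x right, y down, z forward; pixel columns grow to the right and rows downward; lengths in m; the calibration is good to about 2 mm. A picture is of the moment at which its call begins: read the wrist's pose just before it. camera_model takes no time and is no camera call.
- r.close_job(): hands the job in; it is judged then, once.
The state is a dict: "time": time; "joint_positions": joint angles; "qvel": joint speeds; "effort": joint torques, N m; "eef_pos": TCP position; "ee_rot": TCP orientation; "ft_force": force on the tool from outside, world axes, zero at the start; "torque": the same for the moment, N m; "gripper_width": finger opening in m; "grasp_force": force on a finger pad.
Only numpy, scipy, OpenCV 4.12 (cv2) and the standard library are available. Lean on these libraries where they do the work, as an engineer would, in place of code of your own. Each camera call takes 0.05 s, during which the arm holds its last target. There are 200 camera calls.

## Working session

There is one attempt and no reset: what is moved stays moved. The work goes in short steps, Python scripts to look and compute and a shell command to move; the robot and the scene stay as the last step left them, time stands still between calls to the robot, and variables do not carry over. Pictures are saved under pics/ and viewed, at most 10 in all, crops included, and the job is handed in when it is done.

```bash
mkdir -p pics
python3 - <<'E'
from rig import r
import cv2, numpy as np
s=r.state(); print(s, r.tcp_to_grasp)
for n in ("scene","top","wrist"):
    cv2.imwrite(f"pics/{n}0.png", r.camera(n)[:,:,::-1])
    m=r.camera_model(n); print(n,{k:np.round(v,4).tolist() for k,v in m.items()})
a=cv2.imread("pics/scene0.png");b=cv2.imread("pics/top0.png")
E
```

```text
{'time': 0.0, 'joint_positions': array([ 1.19199791e+00,  1.50981259e-01,  1.43800991e+00, -2.50833699e-05,
        1.55376708e+00, -1.34000161e-01]), 'qvel': array([-4.58245544e-05, -1.15470583e-03, -1.23403080e-03,  1.23542189e-03,
        3.23968553e-04,  3.62328564e-04]), 'effort': array([-4.50727348e-04, -7.13075066e+01, -5.70866203e+01, -1.89973230e-04,
        8.81537242e-03, -1.11551856e-04]), 'eef_pos': array([0.13929856, 0.55763423, 0.23068866]), 'ee_rot': array([-3.83534899e-01, -3.11781934e+00,  1.78090405e-03]), 'ft_force': array([-0.29101907, -0.4445965 ,  0.26197532]), 'torque': array([-0.02906795,  0.03038967, -0.00542215]), 'grasp_force': 0.0, 'gripper_width': 0.08550725470547108} 0.0187
scene {'mtx': [[425.6738, 0.0, 316.3808], [0.0, 425.6738, 201.5903], [0.0, 0.0, 1.0]], 'dist': [-0.0562, 0.0, 0.0, 0.0, 0.0], 'R': [[-0.8416, 0.54, -0.0107], [0.4476, 0.6863, -0.5733], [-0.3022, -0.4873, -0.8193]], 't': [0.4243, -0.1473, 1.1965]}
top {'mtx': [[474.4067, 0.0, 311.8073], [0.0, 474.4067, 205.3847], [0.0, 0.0, 1.0]], 'dist': [-0.0044, 0.0, 0.0, 0.0, 0.0], 'R': [[-0.0258, -0.9993, -0.0273], [-0.9903, 0.0293, -0.1357], [0.1364, 0.0235, -0.9904]], 't': [0.0261, 0.4937, 1.2371]}
wrist {'mtx': [[351.5251, 0.0, 320.5317], [0.0, 351.5251, 195.5602], [0.0, 0.0, 1.0]], 'dist': [-0.0651, 0.0, 0.0, 0.0, 0.0], 'hand_eye': [[-0.0003, -0.9549, -0.2969, 0.0748], [1.0, -0.0002, -0.0004, 0.0005], [0.0003, -0.2969, 0.9549, -0.1428], [0.0, 0.0, 0.0, 1.0]]}
```

View pics/scene0.png

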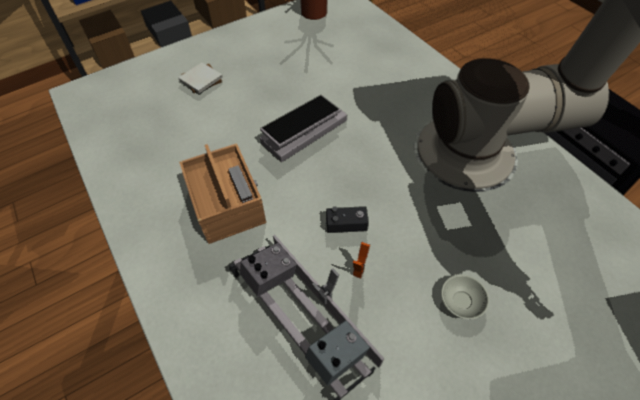

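View pics/top0.png

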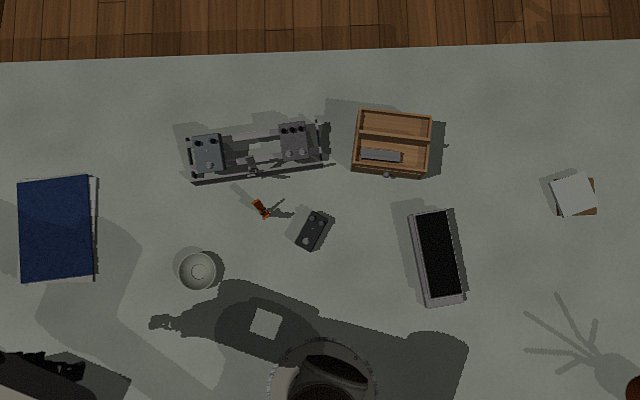

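The scene and top views show the riser with its neighbours (top px ~207,152 left and ~297,140 right). The capo on the lip is at ~(252,165), the organiser at ~(392,143), the loose pedal at ~(315,231) and the orange decoy at ~(261,207). Next I'll enlarge both views to read pixels.

```bash
cat > h.py <<'E'
import numpy as np, cv2
from scipy.spatial.transform import Rotation as Ro
from rig import r
def cam(n, st=None):
    m=r.camera_model(n); K=np.array(m["mtx"]);d=np.array(m["dist"])
    if n=="wrist":
        st=st or r.state(); H=np.array(m["hand_eye"])
        A=np.eye(4);A[:3,:3]=Ro.from_rotvec(st["ee_rot"]).as_matrix();A[:3,3]=st["eef_pos"]
        W=A@H; R=W[:3,:3].T; t=-R@W[:3,3]
    else: R=np.array(m["R"]);t=np.array(m["t"])
    return K,d,R,t
def ray(c,px):
    K,d,R,t=c; u=cv2.undistortPoints(np.array([[px]],float),K,d)[0,0]
    return -R.T@t, R.T@np.array([u[0],u[1],1.])
def plane(c,px,z):
    o,v=ray(c,px); return o+v*(z-o[2])/v[2]
def tri(ca,pa,cb,pb):
    o1,v1=ray(ca,pa);o2,v2=ray(cb,pb)
    s=np.linalg.lstsq(np.c_[v1,-v2],o2-o1,rcond=None)[0]
    a=o1+s[0]*v1;b=o2+s[1]*v2; return (a+b)/2,np.linalg.norm(a-b)
def proj(c,X):
    K,d,R,t=c; return cv2.projectPoints(np.array(X,float).reshape(-1,3),cv2.Rodrigues(R)[0],t,K,d)[0][:,0]
E
python3 - <<'E'
import cv2
def crop(n,x,y,w,h,k,o):
    a=cv2.imread(f"pics/{n}0.png")[y:y+h,x:x+w]; a=cv2.resize(a,None,fx=k,fy=k,interpolation=cv2.INTER_CUBIC)
    a=cv2.convertScaleAbs(a,alpha=1.6,beta=10)
    for i in range(0,w,20):
        cv2.line(a,(i*k,0),(i*k,6),(0,0,255),1); cv2.putText(a,str(x+i),(i*k,16),0,.35,(0,0,255),1)
    for i in range(0,h,20):
        cv2.line(a,(0,i*k),(6,i*k),(0,0,255),1); cv2.putText(a,str(y+i),(8,i*k+4),0,.35,(0,0,255),1)
    cv2.imwrite(o,a)
crop("top",180,100,260,155,3,"pics/topc.png")
crop("scene",175,140,220,260,3,"pics/tmp.png")
a=cv2.imread("pics/tmp.png"); cv2.imwrite("pics/scenec.png",a[:,:][0:600] if 0 else cv2.resize(a,(507,600)))
E
```

```text
(no output)
```

View pics/topc.png

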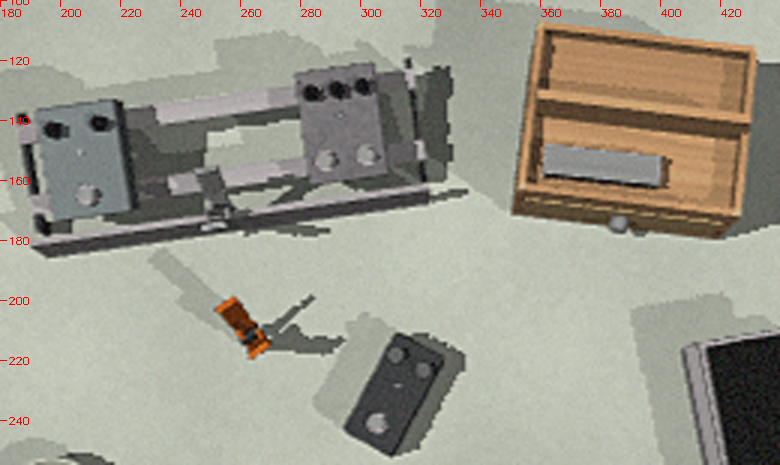

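View pics/scenec.png

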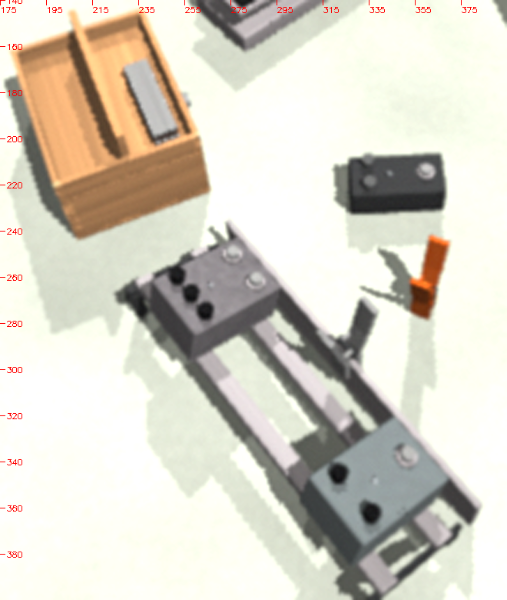

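The enlarged crops give clear corner pixels for the lip ends, board ends, pedal corners and neighbour edges. The capo pivot is at about top px (253,169) and scene px (325,291).

Run:
```python
from h import *
T=cam("top");S=cam("scene")
t=lambda x,y:(180+x/3,100+y/3)
s=lambda x,y:(175+x/2.305,140+y/2.308)
P={}
for n,a,b in [("lip+",t(32,240),s(478,512)),("lip-",t(428,191),s(230,223)),("board+",t(537,94),s(122,156)),("board-",t(750,121),s(75,13)),
 ("ped switch",t(376,424),s(427,172)),("ped knob1",t(396,354),s(368,160)),("ped c-near",t(446,357),s(349,188)),
 ("capo piv",t(217,213),s(347,350)),("capo handle",t(213,170),s(368,304)),
 ("L sw",t(89,195),s(406,456)),("R sw in",t(326,160),s(257,281)),("R sw out",t(368,154),s(234,255)),("L inner back top",t(122,100),s(311,482)),("L inner front top",t(137,208),s(391,417)),
 ("R inner back top",t(297,75),s(192,330)),("R inner front",t(308,182),s(280,289))]:
    X,e=tri(T,a,S,b);P[n]=X;print(n,X.round(4),round(e,4))
for n in("lip","board"):
    d=P[n+"+"]-P[n+"-"];print(n,np.linalg.norm(d),"yaw",np.arctan2(-d[0],d[1]),((P[n+"+"]+P[n+"-"])/2).round(4))
C=[plane(T,t(*p),.04) for p in((396,332),(446,357),(392,456),(344,430))];C=np.array(C);print(C.round(4),C.mean(0))
d=(C[0]+C[1]-C[2]-C[3])/2;print(np.linalg.norm(d),np.arctan2(d[1],d[0]))
A=Ro.from_rotvec(r.state()["ee_rot"]).as_matrix();print(A.round(3))
```

```text
lip+ [0.5695 0.3373 0.0484] 0.0036
lip- [ 0.6043 -0.0202  0.0493] 0.0009
board+ [ 0.6706 -0.1142  0.107 ] 0.005
board- [ 0.635  -0.289   0.1323] 0.0024
ped switch [0.3982 0.032  0.0377] 0.0002
ped knob1 [0.4568 0.0103 0.08  ] 0.0044
ped c-near [ 0.4594 -0.0296 -0.0213] 0.0076
capo piv [0.5856 0.1652 0.0722] 0.0018
capo handle [0.5862 0.1648 0.1754] 0.0331
L sw [0.6009 0.2752 0.0883] 0.0004
R sw in [0.6238 0.0686 0.0904] 0.0027
R sw out [0.6281 0.0324 0.0885] 0.0034
L inner back top [0.6815 0.2484 0.0906] 0.0081
L inner front top [0.5901 0.2367 0.0751] 0.0027
R inner back top [0.6973 0.0893 0.1086] 0.0026
R inner front [0.6077 0.0845 0.0826] 0.0001
lip 0.35917295658756226 yaw 0.0970353785948504 [0.5869 0.1586 0.0488]
board 0.18015305297170012 yaw -0.20060960218312782 [ 0.6528 -0.2016  0.1197]
[[ 0.4792  0.0122  0.04  ]
 [ 0.4556 -0.0315  0.04  ]
 [ 0.3697  0.0185  0.04  ]
 [ 0.3936  0.0602  0.04  ]] [0.42454928 0.01484747 0.04      ]
0.09874446910944962 -0.519249356742863
[[-0.97   0.242 -0.   ]
 [ 0.242  0.97  -0.001]
 [ 0.    -0.001 -1.   ]]
```

```bash
cat >> h.py <<'E'
def target(yang,pitch=0):
    # tool y at heading yang (horizontal), z down, then tilted about tool y
    y=np.array([np.cos(yang),np.sin(yang),0]);z=np.array([0,0,-1.]);x=np.cross(y,z)
    return np.c_[x,y,z]@Ro.from_rotvec([0,pitch,0]).as_matrix()
def rows(pos,yang,pitch=0):
    s=r.state();A=Ro.from_rotvec(s["ee_rot"]).as_matrix()
    d=A.T@(np.array(pos)-s["eef_pos"]);w=Ro.from_matrix(A.T@target(yang,pitch)).as_rotvec()/np.radians(60)
    print("d",d.round(4),"r",w.round(4),"t",round(s["time"],2),"z",s["eef_pos"].round(4))
E
python3 - <<'E'
from h import *
rows([.586,.165,.25],.097)
E
```

```text
d [-0.5285 -0.2728 -0.019 ] r [-8.0000e-04  4.0000e-04  1.1736e+00] t 0.15 z [0.1393 0.5577 0.2308]
```

```bash
python3 -m inch '[{"dx":-0.528,"dy":-0.273,"dz":-0.019,"rz":1},{"dx":-0.528,"dy":-0.273,"dz":-0.019,"rz":1},{"dx":-0.528,"dy":-0.273,"dz":-0.019,"rz":1},{"dx":-0.528,"dy":-0.273,"dz":-0.019,"rz":1},{"dx":-0.528,"dy":-0.273,"dz":-0.019,"rz":1},{"dx":-0.528,"dy":-0.273,"dz":-0.019,"rz":1},{"dx":-0.528,"dy":-0.273,"dz":-0.019,"rz":1},{"dx":-0.528,"dy":-0.273,"dz":-0.019,"rz":1}]'
python3 - <<'E'
from h import *
rows([.586,.165,.25],.097)
E
```

```text
d [-0.5285 -0.2728 -0.019 ] r [-8.0000e-04  4.0000e-04  1.1736e+00] t 0.15 z [0.1393 0.5577 0.2308]schema error: expected keys dx, dy, dz, rx, ry, rz, fingers
```

```bash
python3 -m inch '[{"dx":-0.528,"dy":-0.273,"dz":-0.019,"rx":0,"ry":0,"rz":1,"fingers":1},{"dx":-0.528,"dy":-0.273,"dz":-0.019,"rx":0,"ry":0,"rz":1,"fingers":1},{"dx":-0.528,"dy":-0.273,"dz":-0.019,"rx":0,"ry":0,"rz":1,"fingers":1},{"dx":-0.528,"dy":-0.273,"dz":-0.019,"rx":0,"ry":0,"rz":1,"fingers":1},{"dx":-0.528,"dy":-0.273,"dz":-0.019,"rx":0,"ry":0,"rz":1,"fingers":1},{"dx":-0.528,"dy":-0.273,"dz":-0.019,"rx":0,"ry":0,"rz":1,"fingers":1},{"dx":-0.528,"dy":-0.273,"dz":-0.019,"rx":0,"ry":0,"rz":1,"fingers":1},{"dx":-0.528,"dy":-0.273,"dz":-0.019,"rx":0,"ry":0,"rz":1,"fingers":1}]'
python3 - <<'E'
from h import *
rows([.586,.165,.25],.097)
E
```

```text
time: 0.82
eef_pos: [0.3905, 0.3359, 0.242]
ee_rot: [1.839, 2.547, 0.0]
ft_force: [0.0, 1.4, 0.4]
gripper_width: 0.0853
grasp_force: 0.0
d [-0.2238  0.1319 -0.008 ] r [0.     0.     0.2128] t 0.82 z [0.3905 0.3359 0.242 ]
```

```bash
python3 -m inch '[{"dx":-0.224,"dy":0.132,"dz":-0.008,"rx":0,"ry":0,"rz":0.213,"fingers":1},{"dx":-0.224,"dy":0.132,"dz":-0.008,"rx":0,"ry":0,"rz":0.213,"fingers":1},{"dx":-0.224,"dy":0.132,"dz":-0.008,"rx":0,"ry":0,"rz":0.213,"fingers":1},{"dx":-0.224,"dy":0.132,"dz":-0.008,"rx":0,"ry":0,"rz":0.213,"fingers":1},{"dx":-0.224,"dy":0.132,"dz":-0.008,"rx":0,"ry":0,"rz":0.213,"fingers":1},{"dx":-0.224,"dy":0.132,"dz":-0.008,"rx":0,"ry":0,"rz":0.213,"fingers":1},{"dx":-0.224,"dy":0.132,"dz":-0.008,"rx":0,"ry":0,"rz":0.213,"fingers":1},{"dx":-0.224,"dy":0.132,"dz":-0.008,"rx":0,"ry":0,"rz":0.213,"fingers":1}]'
python3 - <<'E'
from h import *
import pickle
rows([.586,.165,.25],.097)
s=r.state();im=r.camera("wrist")[:,:,::-1];cv2.imwrite("pics/w1.png",im);pickle.dump(cam("wrist",s),open("w1.pkl","wb"))
print(proj(cam("wrist",s),[[.5869,.1586,.06],[.5856,.1652,.08],[.6,.065,.06]]).round(0))
E
```

```text
time: 1.48
eef_pos: [0.5879, 0.1653, 0.2488]
ee_rot: [-2.108, -2.329, 0.002]
ft_force: [1.3, 0.2, -0.3]
gripper_width: 0.0855
grasp_force: 0.0
d [-0.0001 -0.002  -0.0012] r [-0.0013  0.0005  0.0025] t 1.48 z [0.5879 0.1653 0.2488]
[[318. 175.]
 [317. 173.]
 [322. 262.]]
```

View pics/w1.png

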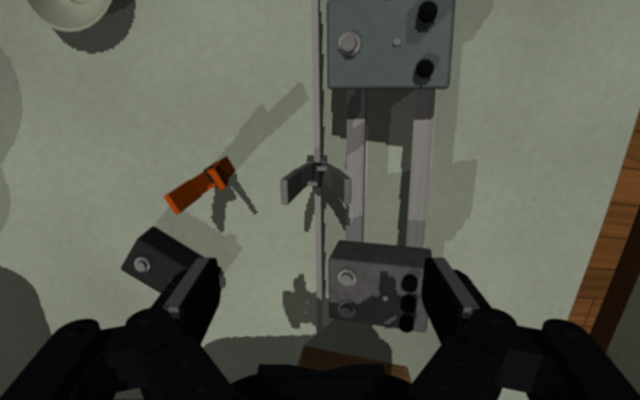

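The wrist view shows the capo astride the lip, with the pivot at about (317,167) and the handle tops at (284,190) and (350,190). The left pedal's bay edge is at row 88 and the right pedal's near edge at row 242–262.

Run:
```python
from h import *
import pickle
W=pickle.load(open("w1.pkl","rb"));T=cam("top")
f=lambda px,z:print(px,z,plane(W,px,z).round(4))
f((318.5,10),.06);f((319.5,315),.06);f((317,166),.08)
a,b=plane(W,(283,192),.130),plane(W,(351,192),.130);print(a,b,np.linalg.norm(a-b),(a+b)/2)
print(proj(T,[(a+b)/2]))
# lip height & capo pivot height by two views
print(tri(W,(317,168),T,(180+217/3,100+212/3)))
print(tri(W,(319,10),T,(180+97/3,100+231/3)))
for p,z in[((330,88),.095),((448,88),.115)]: f(p,z)
f((341,242),.09);f((427,250),.115);
print(tri(W,(348,277),T,(180+326/3,100+160/3)),tri(W,(347,42),T,(180+89/3,100+195/3)))
```

```text
(318.5, 10) 0.06 [0.5731 0.3048 0.06  ]
(319.5, 315) 0.06 [ 6.042e-01 -6.000e-04  6.000e-02]
(317, 166) 0.08 [0.5849 0.172  0.08  ]
[0.56005779 0.15989342 0.13      ] [0.61266859 0.16515132 0.13      ] 0.05287287661325951 [0.58636319 0.16252237 0.13      ]
[[250.14814748 165.64341018]]
(array([0.58602552, 0.16688782, 0.06770589]), np.float64(0.0018064265860143615))
(array([0.57593742, 0.29334522, 0.0435774 ]), np.float64(0.029383907321781314))
(330, 88) 0.095 [0.589  0.2408 0.095 ]
(448, 88) 0.115 [0.6781 0.2504 0.115 ]
(341, 242) 0.09 [0.6142 0.104  0.09  ]
(427, 250) 0.115 [0.6872 0.115  0.115 ]
(array([0.62516071, 0.06778745, 0.09018524]), np.float64(0.00040221257226040876)) (array([0.59996386, 0.27641318, 0.08859134]), np.float64(0.0034950723563145067))
```

```bash
python3 -m inch '[{"dx":0,"dy":-0.002,"dz":0.04,"rx":0,"ry":0,"rz":0.003,"fingers":1},{"dx":0,"dy":-0.002,"dz":0.08,"rx":0,"ry":0,"rz":0.003,"fingers":1},{"dx":0,"dy":-0.002,"dz":0.11,"rx":0,"ry":0,"rz":0.003,"fingers":1},{"dx":0,"dy":-0.002,"dz":0.14,"rx":0,"ry":0,"rz":0.003,"fingers":1},{"dx":0,"dy":-0.002,"dz":0.152,"rx":0,"ry":0,"rz":0.003,"fingers":1},{"dx":0,"dy":-0.002,"dz":0.152,"rx":0,"ry":0,"rz":0.003,"fingers":0.7},{"dx":0,"dy":-0.002,"dz":0.152,"rx":0,"ry":0,"rz":0.003,"fingers":0},{"dx":0,"dy":-0.002,"dz":0.152,"rx":0,"ry":0,"rz":0.003,"fingers":0}]'
python3 -m inch '[{"dx":0,"dy":0,"dz":0,"rx":0,"ry":0,"rz":0,"fingers":0},{"dx":0,"dy":0,"dz":0,"rx":0,"ry":0,"rz":0,"fingers":0},{"dx":0,"dy":0,"dz":0,"rx":0,"ry":0,"rz":0,"fingers":0},{"dx":0,"dy":0,"dz":0,"rx":0,"ry":0,"rz":0,"fingers":0}]'
python3 - <<'E'
from h import *
rows([.586,.165,.096],.1)
cv2.imwrite("pics/w2.png",r.camera("wrist")[:,:,::-1])
E
```

```text
time: 2.2
eef_pos: [0.5849, 0.1681, 0.1002]
ee_rot: [2.106, 2.329, 0.003]
ft_force: [0.7, 0.5, -1.3]
gripper_width: 0.0518
grasp_force: 3.3
time: 2.53
eef_pos: [0.5844, 0.1675, 0.0985]
ee_rot: [2.108, 2.329, 0.001]
ft_force: [-0.2, -0.5, -0.8]
gripper_width: 0.027
grasp_force: 62.8
d [-0.0026  0.0014  0.0025] r [ 0.0006  0.     -0.0003] t 2.53 z [0.5844 0.1675 0.0985]
```

View pics/w2.png

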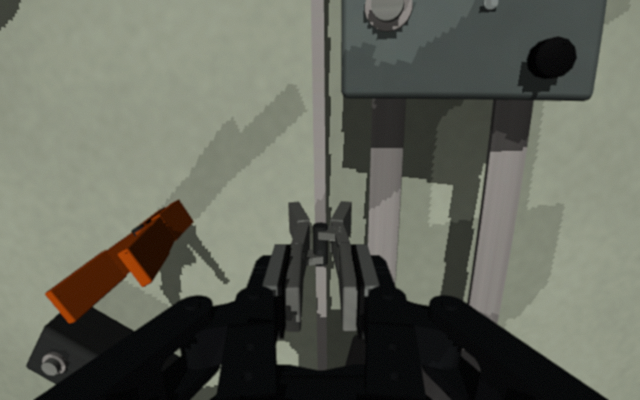

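The capo is squeezed fully open between the pads, at (320,240–330), with its jaws clear of the lip. I'll lift it and carry it over the board.

```bash
python3 -m inch '[{"dx":0,"dy":0,"dz":-0.015,"rx":0,"ry":0,"rz":0,"fingers":0},{"dx":0,"dy":0,"dz":-0.035,"rx":0,"ry":0,"rz":0,"fingers":0},{"dx":0,"dy":0,"dz":-0.065,"rx":0,"ry":0,"rz":0,"fingers":0},{"dx":0,"dy":0,"dz":-0.1,"rx":0,"ry":0,"rz":0,"fingers":0},{"dx":0,"dy":0,"dz":-0.14,"rx":0,"ry":0,"rz":0,"fingers":0},{"dx":0,"dy":0,"dz":-0.17,"rx":0,"ry":0,"rz":0,"fingers":0},{"dx":0,"dy":0,"dz":-0.17,"rx":0,"ry":0,"rz":0,"fingers":0},{"dx":0,"dy":0,"dz":-0.17,"rx":0,"ry":0,"rz":0,"fingers":0}]'
python3 - <<'E'
from h import *
T=cam("top");S=cam("scene")
t=lambda x,y:(180+x/3,100+y/3);s=lambda x,y:(175+x/2.305,140+y/2.308)
a=[plane(T,t(537,94),.14),plane(T,t(750,121),.14),plane(S,s(122,156),.14),plane(S,s(75,13),.14)]
print(np.round(a,4))
for p,q in((0,1),(2,3)):
    d=a[p]-a[q];print(np.linalg.norm(d),np.arctan2(-d[0],d[1]),(a[p]+a[q])/2)
rows([.65,-.20,.268],-.15)
E
```

```text
time: 3.25
eef_pos: [0.5847, 0.1676, 0.2698]
ee_rot: [2.106, 2.328, 0.004]
ft_force: [0.1, 0.2, -2.3]
gripper_width: 0.0268
grasp_force: 62.8
[[ 0.663  -0.1129  0.14  ]
 [ 0.634  -0.2879  0.14  ]
 [ 0.6735 -0.0887  0.14  ]
 [ 0.6357 -0.2805  0.14  ]]
0.17735611482014196 -0.16414461273571312 [ 0.64850147 -0.20037404  0.14      ]
0.1955214057127302 -0.19479824095531273 [ 0.65460564 -0.18461645  0.14      ]
d [-0.3723  0.0283  0.0019] r [ 0.003  -0.0005  0.2385] t 3.25 z [0.5847 0.1676 0.2698]
```

```bash
python3 -m inch '[{"dx":-0.372,"dy":0.028,"dz":0.002,"rx":0,"ry":0,"rz":0.253,"fingers":0},{"dx":-0.372,"dy":0.028,"dz":0.002,"rx":0,"ry":0,"rz":0.253,"fingers":0},{"dx":-0.372,"dy":0.028,"dz":0.002,"rx":0,"ry":0,"rz":0.253,"fingers":0},{"dx":-0.372,"dy":0.028,"dz":0.002,"rx":0,"ry":0,"rz":0.253,"fingers":0},{"dx":-0.372,"dy":0.028,"dz":0.002,"rx":0,"ry":0,"rz":0.253,"fingers":0},{"dx":-0.372,"dy":0.028,"dz":0.002,"rx":0,"ry":0,"rz":0.253,"fingers":0},{"dx":-0.372,"dy":0.028,"dz":0.002,"rx":0,"ry":0,"rz":0.253,"fingers":0},{"dx":-0.372,"dy":0.028,"dz":0.002,"rx":0,"ry":0,"rz":0.253,"fingers":0}]'
python3 -m inch '[{"dx":-0.057,"dy":0,"dz":0,"rx":0,"ry":0,"rz":0,"fingers":0},{"dx":-0.057,"dy":0,"dz":0,"rx":0,"ry":0,"rz":0,"fingers":0},{"dx":-0.057,"dy":0,"dz":0,"rx":0,"ry":0,"rz":0,"fingers":0}]'
python3 - <<'E'
from h import *
import pickle
rows([.6485,-.20,.268],-.165)
s=r.state();cv2.imwrite("pics/w3.png",r.camera("wrist")[:,:,::-1]);pickle.dump(cam("wrist",s),open("w3.pkl","wb"))
E
```

```text
time: 3.92
eef_pos: [0.6418, -0.1628, 0.2646]
ee_rot: [-2.396, -2.029, 0.002]
ft_force: [1.2, -1.0, -0.1]
gripper_width: 0.027
grasp_force: 62.8
time: 4.17
eef_pos: [0.6316, -0.2208, 0.264]
ee_rot: [-2.4, -2.024, 0.003]
ft_force: [-0.0, 0.8, -1.2]
gripper_width: 0.0268
grasp_force: 62.8
d [ 0.0234  0.0131 -0.0041] r [-0.0029  0.     -0.0041] t 4.17 z [ 0.6316 -0.2208  0.264 ]
```

View pics/w3.png

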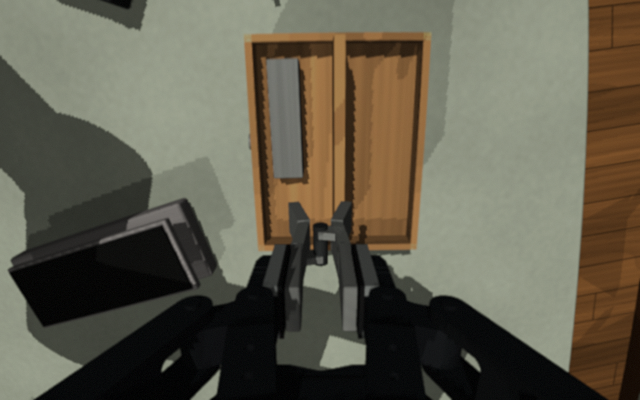

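The board edge runs down columns 335–345 from row 36 to about row 235, offset right of the capo pivot at (321,240). The harmonica lies at columns 268–303.

Run:
```python
from h import *
import pickle
W=pickle.load(open("w3.pkl","rb"))
im=cv2.imread("pics/w3.png")
hsv=cv2.cvtColor(im,cv2.COLOR_BGR2HSV)
for y in(60,100,140,180): 
    print(y,[int(v) for v in im[y,326:352].sum(1)])
p,q=plane(W,(340,45),.14),plane(W,(339.5,190),.14);d=p-q
print(p,q,np.arctan2(-d[0],d[1]))
e=plane(W,(340,37),.14);print("end",e, plane(W,(339,37),.14))
print("pivot",plane(W,(321,240),.2455))
```

```text
60 [329, 326, 332, 332, 332, 300, 207, 194, 294, 350, 365, 358, 359, 362, 361, 359, 360, 360, 331, 245, 162, 181, 257, 282, 288, 283]
100 [322, 319, 322, 323, 322, 290, 199, 192, 292, 349, 369, 366, 364, 364, 365, 364, 356, 330, 286, 198, 121, 112, 106, 105, 111, 110]
140 [320, 318, 330, 345, 358, 329, 239, 172, 237, 299, 317, 315, 317, 320, 321, 327, 342, 358, 328, 204, 113, 108, 104, 105, 108, 103]
180 [341, 351, 355, 357, 360, 337, 252, 192, 265, 346, 362, 360, 362, 365, 363, 365, 367, 346, 271, 163, 107, 104, 106, 106, 102, 107]
[ 0.66360779 -0.11973463  0.14      ] [ 0.64669078 -0.22557632  0.14      ] -0.15849249485922623
end [ 0.66444129 -0.11445563  0.14      ] [ 0.66374552 -0.11433843  0.14      ]
pivot [ 0.63323351 -0.21832249  0.2455    ]
```

Run:
```python
from h import *
rows([.649,-.204,.173],-.16)
```

```text
d [0.0172 0.0145 0.0914] r [-0.0024 -0.0005 -0.0076] t 4.22 z [ 0.6321 -0.2187  0.2644]
```

```bash
python3 -m inch '[{"dx":0.017,"dy":0.0145,"dz":0,"rx":0,"ry":0,"rz":-0.006,"fingers":0},{"dx":0.017,"dy":0.0145,"dz":0,"rx":0,"ry":0,"rz":-0.006,"fingers":0},{"dx":0.017,"dy":0.0145,"dz":0.02,"rx":0,"ry":0,"rz":-0.006,"fingers":0},{"dx":0.017,"dy":0.0145,"dz":0.02,"rx":0,"ry":0,"rz":-0.006,"fingers":0},{"dx":0.017,"dy":0.0145,"dz":0.02,"rx":0,"ry":0,"rz":-0.006,"fingers":0}]'
python3 - <<'E'
from h import *
rows([.649,-.204,.173],-.16)
E
python3 -m inch '[{"dx":0,"dy":0,"dz":0.02,"rx":0,"ry":0,"rz":0,"fingers":0},{"dx":0,"dy":0,"dz":0.04,"rx":0,"ry":0,"rz":0,"fingers":0},{"dx":0,"dy":0,"dz":0.055,"rx":0,"ry":0,"rz":0,"fingers":0},{"dx":0,"dy":0,"dz":0.07,"rx":0,"ry":0,"rz":0,"fingers":0},{"dx":0,"dy":0,"dz":0.07,"rx":0,"ry":0,"rz":0,"fingers":0},{"dx":0,"dy":0,"dz":0.07,"rx":0,"ry":0,"rz":0,"fingers":0}]'
python3 - <<'E'
from h import *
rows([.649,-.204,.173],-.16)
E
```

```text
time: 4.63
eef_pos: [0.6495, -0.2014, 0.245]
ee_rot: [-2.388, -2.038, 0.002]
ft_force: [-0.1, -0.7, -0.4]
gripper_width: 0.0266
grasp_force: 62.8
d [-0.0027  0.0001  0.072 ] r [-0.0026 -0.0007  0.0021] t 4.63 z [ 0.6495 -0.2014  0.245 ]
time: 5.13
eef_pos: [0.6499, -0.2023, 0.1768]
ee_rot: [-2.39, -2.038, 0.0]
ft_force: [-0.3, 0.4, -0.8]
gripper_width: 0.0267
grasp_force: 62.8
d [-0.0018 -0.0006  0.0038] r [-0.0003 -0.      0.0013] t 5.13 z [ 0.6499 -0.2023  0.1768]
```

```bash
python3 -m inch '[{"dx":0,"dy":0,"dz":0.004,"rx":0,"ry":0,"rz":0,"fingers":0.4},{"dx":0,"dy":0,"dz":0.004,"rx":0,"ry":0,"rz":0,"fingers":0.5},{"dx":0,"dy":0,"dz":0.004,"rx":0,"ry":0,"rz":0,"fingers":0.7},{"dx":0,"dy":0,"dz":0.004,"rx":0,"ry":0,"rz":0,"fingers":0.9},{"dx":0,"dy":0,"dz":0.004,"rx":0,"ry":0,"rz":0,"fingers":1},{"dx":0,"dy":0,"dz":0.004,"rx":0,"ry":0,"rz":0,"fingers":1},{"dx":0,"dy":0,"dz":0.004,"rx":0,"ry":0,"rz":0,"fingers":1},{"dx":0,"dy":0,"dz":0.004,"rx":0,"ry":0,"rz":0,"fingers":1}]'
python3 -m inch '[{"dx":0,"dy":0,"dz":0,"rx":0,"ry":0,"rz":0,"fingers":1},{"dx":0,"dy":0,"dz":-0.02,"rx":0,"ry":0,"rz":0,"fingers":1},{"dx":0,"dy":0,"dz":-0.05,"rx":0,"ry":0,"rz":0,"fingers":1},{"dx":0,"dy":0,"dz":-0.09,"rx":0,"ry":0,"rz":0,"fingers":1},{"dx":0,"dy":0,"dz":-0.12,"rx":0,"ry":0,"rz":0,"fingers":1},{"dx":0,"dy":0,"dz":-0.12,"rx":0,"ry":0,"rz":0,"fingers":1},{"dx":0,"dy":0,"dz":-0.12,"rx":0,"ry":0,"rz":0,"fingers":1}]'
python3 - <<'E'
from h import *
import pickle
s=r.state();cv2.imwrite("pics/w4.png",r.camera("wrist")[:,:,::-1]);pickle.dump(cam("wrist",s),open("w4.pkl","wb"))
# target pedal: above pedal middle, tool y across its width
rows([.4245,.0148,.2],-.519+np.pi/2); rows([.4245,.0148,.2],-.519-np.pi/2);print(r.state()["joint_positions"])
E
```

```text
time: 5.8
eef_pos: [0.65, -0.2026, 0.1723]
ee_rot: [2.391, 2.038, -0.0]
ft_force: [0.7, 0.1, 0.0]
gripper_width: 0.0854
grasp_force: 0.0
time: 6.38
eef_pos: [0.6504, -0.2027, 0.2943]
ee_rot: [2.388, 2.036, 0.002]
ft_force: [0.6, -0.3, -0.6]
gripper_width: 0.0853
grasp_force: 0.0
d [ 0.179  -0.2571  0.0922] r [ 3.0000e-04  5.0000e-04 -1.1561e+00] t 6.43 z [ 0.65   -0.2026  0.2923]
d [ 0.179  -0.2571  0.0922] r [ 6.0000e-04 -3.0000e-04  1.8439e+00] t 6.43 z [ 0.65   -0.2026  0.2923]
[-4.15138349e-01  3.67976283e-01  1.04549926e+00 -1.34661196e-04
  1.72752309e+00 -2.56284062e-01]
```

View pics/w4.png

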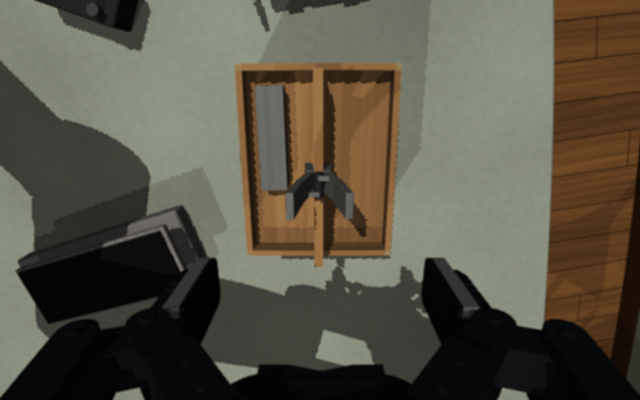

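The capo sits symmetrically astride the board at (320,185), and the harmonica is unmoved. Next is the pedal.

```bash
python3 -m inch '[{"dx":0.18,"dy":-0.257,"dz":0.06,"rx":0,"ry":0,"rz":-1,"fingers":1},{"dx":0.18,"dy":-0.257,"dz":0.06,"rx":0,"ry":0,"rz":-1,"fingers":1},{"dx":0.18,"dy":-0.257,"dz":0.06,"rx":0,"ry":0,"rz":-1,"fingers":1},{"dx":0.18,"dy":-0.257,"dz":0.06,"rx":0,"ry":0,"rz":-1,"fingers":1},{"dx":0.18,"dy":-0.257,"dz":0.06,"rx":0,"ry":0,"rz":-1,"fingers":1},{"dx":0.18,"dy":-0.257,"dz":0.06,"rx":0,"ry":0,"rz":-1,"fingers":1},{"dx":0.18,"dy":-0.257,"dz":0.06,"rx":0,"ry":0,"rz":-1,"fingers":1},{"dx":0.18,"dy":-0.257,"dz":0.06,"rx":0,"ry":0,"rz":-1,"fingers":1}]'
python3 -m inch '[{"dx":0,"dy":0,"dz":0,"rx":0,"ry":0,"rz":-0.21,"fingers":1},{"dx":0,"dy":0,"dz":0,"rx":0,"ry":0,"rz":-0.21,"fingers":1},{"dx":0,"dy":0,"dz":0,"rx":0,"ry":0,"rz":-0.21,"fingers":1},{"dx":0,"dy":0,"dz":0,"rx":0,"ry":0,"rz":-0.21,"fingers":1}]'
python3 - <<'E'
from h import *
import pickle
s=r.state();cv2.imwrite("pics/w5.png",r.camera("wrist")[:,:,::-1]);pickle.dump(cam("wrist",s),open("w5.pkl","wb"))
rows([.4245,.0148,.2],-.519+np.pi/2);print(s["joint_positions"])
E
```

```text
time: 7.1
eef_pos: [0.4215, 0.0177, 0.2302]
ee_rot: [-1.11, -2.936, 0.0]
ft_force: [-0.3, 0.4, 0.3]
gripper_width: 0.0854
grasp_force: 0.0
time: 7.43
eef_pos: [0.4243, 0.0158, 0.2314]
ee_rot: [-0.797, -3.038, 0.0]
ft_force: [-0.5, -0.4, -0.2]
gripper_width: 0.0855
grasp_force: 0.0
d [-0.0005 -0.0008  0.0315] r [-0.0005 -0.001   0.005 ] t 7.48 z [0.4245 0.0157 0.2315]
[-1.44438145e-01 -1.69125921e-01  1.75393794e+00 -1.32498712e-04
  1.55802202e+00 -1.20230436e+00]
```

View pics/w5.png

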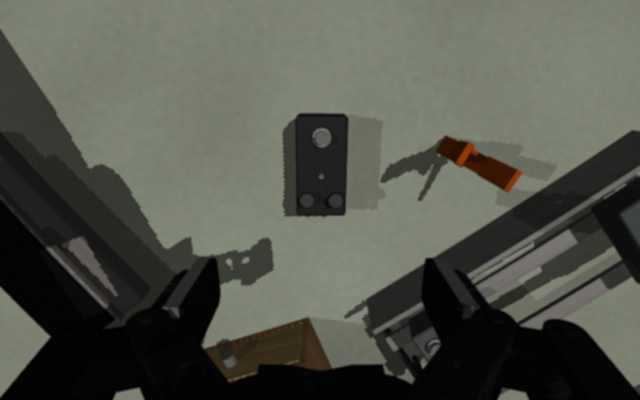

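The pedal is square in the view: columns 297–347, rows 115–215, switch at (321,138), knobs at (306,201) and (336,201).

Run:
```python
from h import *
import pickle
W=pickle.load(open("w5.pkl","rb"));T=cam("top")
print("ht",tri(W,(321,138),T,(180+376/3,100+423/3)))
C=np.array([plane(W,p,.04) for p in((297,114.5),(347,114.5),(346.5,215),(297,215))]);print(C.round(4),C.mean(0))
d=(C[2]+C[3]-C[0]-C[1])/2;print(np.linalg.norm(d),np.arctan2(d[1],d[0]),np.linalg.norm(C[0]-C[1]))
rows([C[:,0].mean(),C[:,1].mean(),.006],np.arctan2(d[1],d[0])+np.pi/2)
print(r.state()["ft_force"])
```

```text
ht (array([0.39837612, 0.0314411 , 0.0524182 ]), np.float64(0.0002895529452063065))
[[ 0.3699  0.0219  0.04  ]
 [ 0.3928  0.0626  0.04  ]
 [ 0.4805  0.015   0.04  ]
 [ 0.4559 -0.0287  0.04  ]] [0.4247635 0.0177005 0.04     ]
0.09975284880444381 -0.5146221193546354 0.046623363728329814
d [0.0005 0.002  0.2255] r [-0.0005 -0.001   0.0009] t 7.48 z [0.4245 0.0157 0.2315]
[-0.00808926 -0.59559421 -0.61726072]
```

```bash
python3 -m inch '[{"dx":0,"dy":0.001,"dz":0.04,"rx":0,"ry":0,"rz":0,"fingers":1},{"dx":0,"dy":0.001,"dz":0.08,"rx":0,"ry":0,"rz":0,"fingers":1},{"dx":0,"dy":0.001,"dz":0.12,"rx":0,"ry":0,"rz":0,"fingers":1},{"dx":0,"dy":0.001,"dz":0.16,"rx":0,"ry":0,"rz":0,"fingers":1},{"dx":0,"dy":0.001,"dz":0.19,"rx":0,"ry":0,"rz":0,"fingers":1},{"dx":0,"dy":0.001,"dz":0.215,"rx":0,"ry":0,"rz":0,"fingers":1},{"dx":0,"dy":0.001,"dz":0.225,"rx":0,"ry":0,"rz":0,"fingers":1},{"dx":0,"dy":0.001,"dz":0.225,"rx":0,"ry":0,"rz":0,"fingers":1}]'
python3 -m inch '[{"dx":0,"dy":0,"dz":0,"rx":0,"ry":0,"rz":0,"fingers":0.8},{"dx":0,"dy":0,"dz":0,"rx":0,"ry":0,"rz":0,"fingers":0.65},{"dx":0,"dy":0,"dz":0,"rx":0,"ry":0,"rz":0,"fingers":0.5},{"dx":0,"dy":0,"dz":0,"rx":0,"ry":0,"rz":0,"fingers":0.3},{"dx":0,"dy":0,"dz":0,"rx":0,"ry":0,"rz":0,"fingers":0.3},{"dx":0,"dy":0,"dz":0,"rx":0,"ry":0,"rz":0,"fingers":0.3}]'
python3 - <<'E'
from h import *
rows([.4246,.0163,.004],1.056)
E
```

```text
time: 8.15
eef_pos: [0.4238, 0.0167, 0.0052]
ee_rot: [-0.795, -3.035, 0.001]
ft_force: [-0.1, 0.6, 0.9]
gripper_width: 0.0854
grasp_force: 0.0
time: 8.65
eef_pos: [0.4262, 0.0165, 0.0088]
ee_rot: [0.792, 3.037, 0.0]
ft_force: [-3.5, -0.3, 10.5]
gripper_width: 0.0494
grasp_force: 62.5
d [ 0.0013 -0.001   0.0048] r [0.0008 0.0026 0.0046] t 8.65 z [0.4262 0.0165 0.0088]
```

```bash
python3 -m inch '[{"dx":0,"dy":0,"dz":-0.015,"rx":0,"ry":0,"rz":0,"fingers":0.3},{"dx":0,"dy":0,"dz":-0.04,"rx":0,"ry":0,"rz":0,"fingers":0.3},{"dx":0,"dy":0,"dz":-0.075,"rx":0,"ry":0,"rz":0,"fingers":0.3},{"dx":0,"dy":0,"dz":-0.11,"rx":0,"ry":0,"rz":0,"fingers":0.3},{"dx":0,"dy":0,"dz":-0.15,"rx":0,"ry":0,"rz":0,"fingers":0.3},{"dx":0,"dy":0,"dz":-0.19,"rx":0,"ry":0,"rz":0,"fingers":0.3},{"dx":0,"dy":0,"dz":-0.2,"rx":0,"ry":0,"rz":0,"fingers":0.3},{"dx":0,"dy":0,"dz":-0.2,"rx":0,"ry":0,"rz":0,"fingers":0.3}]'
python3 - <<'E'
from h import *
import pickle
s=r.state();im=r.camera("wrist")[:,:,::-1];cv2.imwrite("pics/w6.png",im);pickle.dump(cam("wrist",s),open("w6.pkl","wb"))
print(s["gripper_width"],s["grasp_force"],s["eef_pos"])
W=cam("wrist",s)
z0=s["eef_pos"][2]
print("expected corner px if h=.008:",proj(W,[list(s["eef_pos"]+Ro.from_rotvec(s["ee_rot"]).as_matrix()@np.array(v)) for v in([.05,-.025,-.032],[.05,.025,-.032],[.03,0,-.032])]).round(0))
g=cv2.cvtColor(im,cv2.COLOR_BGR2GRAY);c=cv2.HoughCircles(g[150:330,260:380],cv2.HOUGH_GRADIENT,1,20,param1=80,param2=12,minRadius=6,maxRadius=18);print(c)
rows([.656,.168,.22],1.671,-.262)
E
```

```text
time: 9.32
eef_pos: [0.4263, 0.0166, 0.2109]
ee_rot: [0.791, 3.034, 0.001]
ft_force: [-0.0, 1.6, -2.1]
gripper_width: 0.0491
grasp_force: 63.6
0.0490595892586172 63.600465059280396 [0.42628636 0.01658335 0.21091827]
expected corner px if h=.008: [[241. 168.]
 [396. 168.]
 [319. 225.]]
[[[ 59.5  81.5  17.4]
  [ 60.5 169.5   6.6]]]
d [-0.1274  0.2446 -0.0112] r [-0.0763 -0.2396 -0.5792] t 9.37 z [0.4255 0.0166 0.2082]
```

```bash
python3 -m inch '[{"dx":-0.127,"dy":0.2445,"dz":-0.011,"rx":-0.076,"ry":-0.24,"rz":-0.579,"fingers":0.3},{"dx":-0.127,"dy":0.2445,"dz":-0.011,"rx":-0.076,"ry":-0.24,"rz":-0.579,"fingers":0.3},{"dx":-0.127,"dy":0.2445,"dz":-0.011,"rx":-0.076,"ry":-0.24,"rz":-0.579,"fingers":0.3},{"dx":-0.127,"dy":0.2445,"dz":-0.011,"rx":-0.076,"ry":-0.24,"rz":-0.579,"fingers":0.3},{"dx":-0.127,"dy":0.2445,"dz":-0.011,"rx":-0.076,"ry":-0.24,"rz":-0.579,"fingers":0.3},{"dx":-0.127,"dy":0.2445,"dz":-0.011,"rx":-0.076,"ry":-0.24,"rz":-0.579,"fingers":0.3},{"dx":-0.127,"dy":0.2445,"dz":-0.011,"rx":-0.076,"ry":-0.24,"rz":-0.579,"fingers":0.3},{"dx":-0.127,"dy":0.2445,"dz":-0.011,"rx":-0.076,"ry":-0.24,"rz":-0.579,"fingers":0.3}]'
python3 -m inch '[{"dx":0,"dy":0,"dz":0,"rx":0,"ry":0,"rz":0,"fingers":0.3},{"dx":0,"dy":0,"dz":0,"rx":0,"ry":0,"rz":0,"fingers":0.3}]'
python3 - <<'E'
from h import *
rows([.656,.168,.10],1.671,-.262)
print(r.state()["joint_positions"])
E
```

```text
time: 10.03
eef_pos: [0.6572, 0.1704, 0.2144]
ee_rot: [-0.146, 2.882, 0.02]
ft_force: [1.1, 0.8, -2.9]
gripper_width: 0.0489
grasp_force: 63.8
time: 10.2
eef_pos: [0.6544, 0.1679, 0.2159]
ee_rot: [-0.144, 2.882, 0.019]
ft_force: [-0.9, -0.2, -2.4]
gripper_width: 0.0492
grasp_force: 63.8
d [ 2.790e-02 -1.000e-04  1.126e-01] r [ 0.0001 -0.0054 -0.0001] t 10.2 z [0.6544 0.1679 0.2159]
[ 0.14234019  0.20149146  1.42991485 -0.01111438  1.25407302 -1.52645831]
```

```bash
python3 -m inch '[{"dx":0.007,"dy":0,"dz":0.028,"rx":0,"ry":-0.004,"rz":0,"fingers":0.3},{"dx":0.014,"dy":0,"dz":0.056,"rx":0,"ry":-0.004,"rz":0,"fingers":0.3},{"dx":0.021,"dy":0,"dz":0.084,"rx":0,"ry":-0.004,"rz":0,"fingers":0.3},{"dx":0.028,"dy":0,"dz":0.112,"rx":0,"ry":-0.004,"rz":0,"fingers":0.3},{"dx":0.028,"dy":0,"dz":0.112,"rx":0,"ry":-0.004,"rz":0,"fingers":0.3},{"dx":0.028,"dy":0,"dz":0.112,"rx":0,"ry":-0.004,"rz":0,"fingers":0.3}]'
python3 - <<'E'
from h import *
rows([.656,.168,.061],1.671,-.262)
print(r.state()["ft_force"])
s=r.state();A=Ro.from_rotvec(s["ee_rot"]).as_matrix()
cv2.imwrite("pics/t7.png",r.camera("top")[:,:,::-1]);cv2.imwrite("pics/s7.png",r.camera("scene")[:,:,::-1]);print(A.round(3))
E
```

```text
time: 10.7
eef_pos: [0.6558, 0.1677, 0.1019]
ee_rot: [-0.143, 2.877, 0.019]
ft_force: [-0.1, -0.5, -1.8]
gripper_width: 0.049
grasp_force: 63.7
d [0.0103 0.0003 0.0396] r [ 0.     -0.001  -0.0007] t 10.7 z [0.6558 0.1677 0.1019]
[-0.10099029 -0.51278398 -1.84976413]
[[-0.961 -0.099  0.257]
 [-0.096  0.995  0.026]
 [-0.258  0.    -0.966]]
```

Descending gently in stages, watching the force.

```bash
python3 -m inch '[{"dx":0.004,"dy":0,"dz":0.016,"rx":0,"ry":0,"rz":0,"fingers":0.3},{"dx":0.007,"dy":0,"dz":0.027,"rx":0,"ry":0,"rz":0,"fingers":0.3},{"dx":0.009,"dy":0,"dz":0.033,"rx":0,"ry":0,"rz":0,"fingers":0.3},{"dx":0.009,"dy":0,"dz":0.033,"rx":0,"ry":0,"rz":0,"fingers":0.3}]'
python3 -m inch '[{"dx":0.0005,"dy":0,"dz":0.002,"rx":0,"ry":0,"rz":0,"fingers":0.3},{"dx":0.0005,"dy":0,"dz":0.002,"rx":0,"ry":0,"rz":0,"fingers":0.3}]'
python3 -m inch '[{"dx":0.0005,"dy":0,"dz":0.002,"rx":0,"ry":0,"rz":0,"fingers":0.3},{"dx":0.0005,"dy":0,"dz":0.002,"rx":0,"ry":0,"rz":0,"fingers":0.3}]'
```

```text
time: 11.13
eef_pos: [0.6563, 0.1682, 0.0676]
ee_rot: [-0.144, 2.876, 0.019]
ft_force: [0.2, 1.0, -2.8]
gripper_width: 0.0488
grasp_force: 64.0
time: 11.3
eef_pos: [0.6572, 0.1684, 0.067]
ee_rot: [-0.144, 2.874, 0.02]
ft_force: [0.7, -0.0, -2.5]
gripper_width: 0.0492
grasp_force: 64.0
time: 11.47
eef_pos: [0.6571, 0.1684, 0.0646]
ee_rot: [-0.144, 2.874, 0.02]
ft_force: [-0.1, -0.5, -3.0]
gripper_width: 0.049
grasp_force: 64.0
```

```bash
python3 -m inch '[{"dx":0.0005,"dy":0,"dz":0.0015,"rx":0,"ry":0,"rz":0,"fingers":0.3},{"dx":0.0005,"dy":0,"dz":0.0015,"rx":0,"ry":0,"rz":0,"fingers":0.3}]'
python3 -m inch '[{"dx":0.0005,"dy":0,"dz":0.0015,"rx":0,"ry":0,"rz":0,"fingers":0.3},{"dx":0.0005,"dy":0,"dz":0.0015,"rx":0,"ry":0,"rz":0,"fingers":0.3}]'
python3 -m inch '[{"dx":0.0003,"dy":0,"dz":0.001,"rx":0,"ry":0,"rz":0,"fingers":0.3},{"dx":0.0003,"dy":0,"dz":0.001,"rx":0,"ry":0,"rz":0,"fingers":0.3}]'
```

```text
time: 11.63
eef_pos: [0.6568, 0.1683, 0.0627]
ee_rot: [-0.144, 2.875, 0.02]
ft_force: [-1.1, -0.6, -2.2]
gripper_width: 0.0492
grasp_force: 64.0
time: 11.8
eef_pos: [0.657, 0.1684, 0.0622]
ee_rot: [-0.144, 2.874, 0.02]
ft_force: [-6.9, -0.7, 8.7]
gripper_width: 0.0489
grasp_force: 65.3
time: 11.97
eef_pos: [0.657, 0.1684, 0.0622]
ee_rot: [-0.144, 2.873, 0.02]
ft_force: [-14.8, -3.4, 21.6]
gripper_width: 0.0493
grasp_force: 67.0
```

```bash
python3 -m inch '[{"dx":-0.0003,"dy":0,"dz":-0.001,"rx":0,"ry":0,"rz":0,"fingers":0.3},{"dx":-0.0003,"dy":0,"dz":-0.001,"rx":0,"ry":0,"rz":0,"fingers":0.3}]'
python3 -m inch '[{"dx":0,"dy":0,"dz":0,"rx":0,"ry":0,"rz":0,"fingers":0.6},{"dx":0,"dy":0,"dz":0,"rx":0,"ry":0,"rz":0,"fingers":0.65},{"dx":0,"dy":0,"dz":0,"rx":0,"ry":0,"rz":0,"fingers":0.7},{"dx":0,"dy":0,"dz":0,"rx":0,"ry":0,"rz":0,"fingers":0.75},{"dx":0,"dy":0,"dz":0,"rx":0,"ry":0,"rz":0,"fingers":0.75},{"dx":0,"dy":0,"dz":0,"rx":0,"ry":0,"rz":0,"fingers":0.75}]'
python3 - <<'E'
from h import *
s=r.state();print(s["ft_force"],s["eef_pos"],s["gripper_width"])
E
```

```text
time: 12.13
eef_pos: [0.657, 0.1684, 0.0622]
ee_rot: [-0.144, 2.873, 0.02]
ft_force: [-7.4, -2.0, 10.8]
gripper_width: 0.049
grasp_force: 66.0
time: 12.63
eef_pos: [0.6568, 0.1683, 0.0611]
ee_rot: [-0.144, 2.875, 0.02]
ft_force: [0.3, -0.4, 0.1]
gripper_width: 0.064
grasp_force: 0.0
[ 0.27834458 -0.42865405  0.12632911] [0.65676279 0.16833349 0.06111752] 0.06402497009691839
```

Released. I'll retreat along the tool axis, then check.

```bash
python3 -m inch '[{"dx":0,"dy":0,"dz":-0.015,"rx":0,"ry":0,"rz":0,"fingers":0.75},{"dx":0,"dy":0,"dz":-0.04,"rx":0,"ry":0,"rz":0,"fingers":0.75},{"dx":0,"dy":0,"dz":-0.075,"rx":0,"ry":0,"rz":0,"fingers":0.75},{"dx":0,"dy":0,"dz":-0.11,"rx":0,"ry":0,"rz":0,"fingers":0.75},{"dx":0,"dy":0,"dz":-0.15,"rx":0,"ry":0,"rz":0,"fingers":0.75},{"dx":0,"dy":0,"dz":-0.16,"rx":0,"ry":0,"rz":0,"fingers":0.75},{"dx":0,"dy":0,"dz":-0.16,"rx":0,"ry":0,"rz":0,"fingers":0.75},{"dx":0,"dy":0,"dz":-0.16,"rx":0,"ry":0,"rz":0,"fingers":0.75}]'
python3 - <<'E'
from h import *
import pickle
s=r.state();w=r.camera("wrist")[:,:,::-1];pickle.dump(cam("wrist",s),open("w8.pkl","wb"));cv2.imwrite("pics/w8.png",w)
sc=r.camera("scene")[:,:,::-1];cv2.imwrite("pics/s8.png",sc)
c=cv2.resize(sc[135:400,170:400],None,fx=1.5,fy=1.5)
o=np.zeros((400+0,640,3),np.uint8);o[:]=w
o=np.vstack([o]) 
big=np.zeros((560,800,3),np.uint8);big[:344,:550]=cv2.resize(w,(550,344));big[160:557,450:795]=c[:397,:345];big[:160,550:]=0
cv2.imwrite("pics/v8.png",big)
E
```

```text
time: 13.3
eef_pos: [0.6154, 0.1641, 0.2162]
ee_rot: [-0.144, 2.873, 0.02]
ft_force: [-0.3, -0.5, -0.2]
gripper_width: 0.0641
grasp_force: 0.0
```

View pics/v8.png

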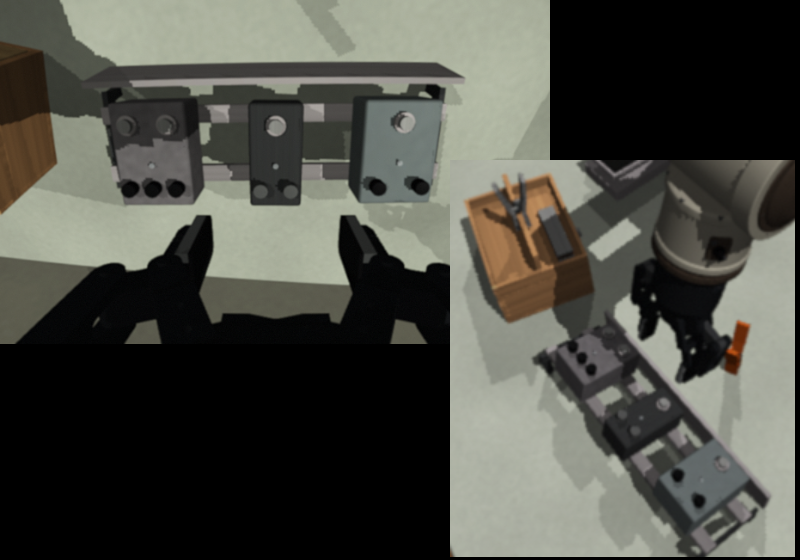

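The pedal sits square mid-bay, level with its neighbours, with its footswitch to the front and clear of the lip and both sides. The capo is still on the board. One numeric check before handing in.

Run:
```python
from h import *
import pickle
W=pickle.load(open("w8.pkl","rb"));im=cv2.imread("pics/w8.png")
print([int(v) for v in im[70:125,320].sum(1)])
n=np.array([-.2575,-.026,.966])
def onp(px,p0):
    o,v=ray(W,px);return o+v*(n@(p0-o))/(n@v)
p0=np.array([.656,.1656,.052])+.04*n
k=640/550
C=np.array([onp((x*k,y*k),p0) for x,y in((250,101),(302,101),(301,205),(251,205))]);c=C.mean(0)-.04*n
print(C.round(4),c); l=plane(W,(320,93),.06);print("lip",l)
u=np.array([.995,.1]);print("pedal ahead of lip",(c[:2]-l[:2])@u, "want .069 (-.013..+.016)")
print(np.linalg.norm(C[1]-C[2]),np.linalg.norm(C[0]-C[1]))
```

```text
[521, 479, 348, 218, 179, 179, 182, 177, 178, 181, 185, 180, 186, 187, 184, 181, 181, 166, 177, 252, 371, 457, 475, 476, 478, 476, 474, 464, 453, 440, 442, 441, 444, 442, 422, 398, 397, 372, 291, 202, 168, 169, 167, 176, 164, 138, 95, 55, 39, 59, 90, 115, 132, 145, 148]
[[0.6009 0.1402 0.078 ]
 [0.5963 0.1859 0.0781]
 [0.6923 0.1971 0.1039]
 [0.6972 0.1483 0.1039]] [0.65699182 0.16891278 0.05235355]
lip [0.58523124 0.16078754 0.06      ]
pedal ahead of lip 0.07221429719901473 want .069 (-.013..+.016)
0.10007354882838443 0.04593011088592164
```

The pedal is about 3 mm behind nominal, well inside the tolerance, and its 100 mm length checks out.

```bash
python3 -c "
from rig import r
print(r.close_job())"
```

```text
the job is handed in; nothing more can be done
None
```

The job is handed in with no verdict returned: in the last images the capo is clipped on the organiser's middle board, and the pedal stands square in the bay about 3 mm behind nominal, touching neither neighbour.

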